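# Roll a stirrer shaft into its vee cradle and clamp it

### The job

Roll the steel stirrer shaft along the deck of the holding fixture (do not lift it), up over the low rise and into the vee, take your hand off so that it settles and centres itself, and only then swing the red clamp arm over and press it down until its sprung foot holds the shaft with about 7 N (4 to 10 N is right, more than 15 N marks the shaft). Push gently, never more than 20 N on the shaft, and leave everything else on the worktop where it is.

Things in the scene. Friction and masses are not known exactly. Their poses are not given: they have to be found in the camera images.
- fixture: Holding fixture fixed to the worktop: grey base 194 x 124 x 12 mm, blue deck and vee. Origin on the worktop below the bottom line of the vee, at mid width; x = rolling direction (deck, vee, hinge), y along the vee, z up. In this frame (mm): flat deck at z 40, x -102 to -23, y -50 to 50; at its front (x -98) a steel ridge 2 high, 6 wide; towards the vee it rises 2 mm (to z 42 at x -14).
- vee (a point): Point on the line where the axis of the seated shaft lies, at mid width, 42 mm above the worktop, straight above the fixture's origin; axes as the fixture's. The 90 degree vee has its bottom line 14 mm below; the near flank ends 42 mm above the worktop, 14 mm before this line, the far flank rises to 54 mm height 26 mm beyond it.
- ramp_top (a point): Highest line of the rise between deck and vee, at mid width: 14 mm before the vee line, 42 mm above the worktop, 2 mm above the deck; the rise begins 23 mm before the vee line and slopes up at 12 degrees over the whole width. Pushing the shaft over it takes about 1 to 8 N.
- hinge_pin (a point): Middle of the clamp arm's hinge pin, which runs along the fixture's y: 60 mm beyond the vee line and 68 mm above the worktop, between two grey cheeks (tops 80 mm above the worktop, 44 mm wide over both).
- rod: Loose polished steel stirrer shaft, a plain cylinder 20 mm in diameter and 120 mm long with a shallow groove near each end, about 0.2 to 0.35 kg, slippery. It starts lying on the deck between front ridge and rise, within 6 degrees of parallel to the vee. Origin at its centre; y is its long axis (x and z turn as it rolls).
- clamp_arm: Red clamp arm, origin on the hinge pin, y along the pin; a bar 14 mm wide, 10 mm thick along its own -x. When level over vee and deck its axes are parallel to the fixture's; turning about +y opens it. It starts swung up and back, 100 to 115 degrees from level. Dry friction in the hinge keeps it wherever it is left; some 4 to 6 N at the cross bar moves it freely (2 to 3 N is felt when paused).
- foot_axis (a point): Middle line of the arm above the foot, 60 mm from the pin. The foot is a rubber pad 16 mm square on a spring (3 N/mm, 12 mm travel) under a brass set screw. Unloaded its face is 12 to 24 mm below this point: the screw was left at random and is not measured, so the foot meets the seated shaft with the cross bar anywhere from 8 mm below to 16 mm above pin height.
- clamp_bar (a point): Middle of the black round cross bar, 12 x 80 mm, along the arm's y, at the arm's end, 120 mm from the pin. The 14 mm wide strap joins it here. With the foot on the shaft, 1 N of foot force adds 0.5 N to the downward push on the nearly level bar: a push 3.5 N above the free-swing push means about 7 N at the foot. It stays when the push is taken away.
- tape_roll: Bystander: yellow tape roll lying flat, 104 mm across, 19 mm high; origin under its centre.
- marker_black: Bystander: black-capped marker pen lying on the worktop, 135 mm long; origin under its centre.
- the_hand_lens: Bystander: black hand lens lying on the worktop, 108 mm long; origin under its centre.
Things that resemble listed ones, but are neither listed nor needed, are in the scene too. What is shaped like the rod but black is not meant.

How it is judged (in metres and radians):
On the way:
1. the shaft has settled in the vee, let go of, while the clamp arm is still up (x of rod in the frame of fixture between -0.0025 and 0.0025 m and z of rod in the frame of fixture between 0.0385 and 0.0445 m and angle between the y axis of rod and the y axis of fixture, either way round below 0.04 rad and contact force between each of the fingers, clamp_arm and rod below 0.2 N and z of clamp_bar in the frame of fixture above 0.1 m), for 0.3 s.
At the end, for the whole second after the job is handed in: The shaft lies at rest in the vee, its axis within 2.5 mm of the seated line across the vee, within about 3 mm in height, within 0.04 rad of the vee's direction and its centre within 25 mm of mid width, and the clamp foot holds it with 4 to 10 N (x of rod in the frame of fixture between -0.0025 and 0.0025 m and z of rod in the frame of fixture between 0.0385 and 0.0445 m and y of rod in the frame of fixture between -0.025 and 0.025 m and angle between the y axis of rod and the y axis of fixture, either way round below 0.04 rad and contact force between clamp_arm and rod between 4 and 10 N and linear speed of rod below 0.01 m/s); the robot touches nothing.
It fails at once if the shaft is lifted instead of rolled (its axis more than 70 mm above the worktop; 50 mm on the deck) (z of rod in the frame of fixture above 0.07 m).
It fails at once if the shaft falls off the fixture (z of rod in the frame of fixture below 0.03 m).
It fails at once if the fingers press on the shaft with more than 20 N (contact force between the fingers and rod above 20 N).
It fails at once if the clamp presses on the shaft with more than 15 N (contact force between clamp_arm and rod above 15 N).
It fails at once if a bystander is moved more than 20 mm (distance of any of tape_roll, marker_black, the_hand_lens from where it was at the start of the episode above 0.02 m).
It also fails if it takes over 72 s, if anything falls off the work surface, if the arm or the gripper's body presses on something with over 40 N, if the wrist force passes 120 N, or if a joint passes its speed limit or range.

### The arm

A 6-joint arm with a two-finger parallel gripper is mounted at the origin on a cart in front of the work surface, level with it; the furniture and walls round the work are solid. World frame = base frame: x ahead of the robot, y to its left, z up, the work surface at z = 0. Lengths are in m, angles in degrees, forces in N, time in s.
With the tool pointing down it reaches from about 0.25 to 0.725 m from the base axis. Payload 9.7 kg.
Tool frame: the origin (TCP) lies at the centre of the arm's flange, where the gripper is bolted on; the fingertips stand bot.tips_ahead ahead of it and the grasp point (between the pads) lies 155 mm ahead of it (bot.tips_ahead is the distance from the TCP to the fingertips, in m); z points along the fingers, y is the line along which they close (so a half turn about z gives the same grasp; the last joint's range is limited). The gripper opens to 85 mm and grips with 20 to 120 N. Pads are 22 mm wide; open, the fingers measure 114 mm over their backs; the gripper's body (76 mm by 85 mm) begins 54 mm behind the grasp point. The pads swing forward as they close: fully open they stand 13 mm farther back than shut.
Start: joints at [71.792, 4.979, 10.078, 95.1, 0, 90], TCP at [0.172, 0.522, 0.405] pointing down, gripper open.
Joint ranges: [-179.16, 179.16], [-48.56, 103.87], [-65.8, 70.77], [-126.05, 130.52], [-82.76, 87.17], [-180, 180]. Speed limits (degrees/s): [127.2, 127.2, 147.25, 180, 180, 180].

### API

Orientations are given as [roll, pitch, yaw] about the fixed x, y, z axes, in that order (R = Rz(yaw) Ry(pitch) Rx(roll)).
In Python, from workcell import bot gives the robot as it stands.
- The arm moves only by the tool drive_tool, never from a script. Its argument "plan" is a list of rows, each an object of numbers: "dx", "dy", "dz": the shift along the tool's x, y, z in m; "roll": the turn about the tool's z in rad; "hand": the finger opening in m, from 0 to 0.0854. In form: [{"dx": .., "dy": .., "dz": .., "roll": .., "hand": ..}, ...]. A call has 1 to 20 rows; each row is the pose to reach, as a shift and turn from the pose commanded when the call began, along the tool's axes at that moment; what a row does not reach only later rows make up. A row lasts 1/12 s, in which the tool goes at most 41.7 mm and 7.16 degrees, less where a joint would pass 70% of its speed; a pose out of reach is approached as far as the arm can. A call with a gripper value outside its range is refused whole. The fingers move at their own pace and stop on an object; "force" is the grip in N (left out, the last holds). Time passes only in rows, so rows that repeat a pose let the fingers close. It gives the time, the measured TCP pose, the force and the opening at its end, in the units of the state.
- bot.get_obs(): the state, without advancing time (a new reading comes with each control period).
- bot.camera(name): name is "scene" or "top" or "wrist"; returns a dict with "frame" (420x560x3 uint8, red, green, blue), "z_map" (420x560 float32, m along the optical axis (not along the pixel's ray), 0 where there is no reading), "mtx" (3x3 intrinsics, pixels), "R" (3x3) and "t" (3): a world point X has camera coordinates R X + t. Camera axes: x right, y down, z forward; pixel columns grow to the right and rows downward; lengths in m; the calibration is good to about 2 mm. A picture is of the moment at which its call begins.
- bot.job_done(): hands the job in, once; it reports no verdict.
The state is a dict: "time": time; "q": joint angles; "qd": joint speeds; "joint_efforts": joint torques, N m; "ee_pos": TCP position; "tcp_rot": TCP orientation; "wrist_force": force on the tool from outside, world axes, zero at the start; "torque": the same for the moment, N m; "opening": finger opening in m.
Only numpy, scipy, OpenCV 4.12 (cv2) and the standard library are available. Lean on these libraries where they do the work, as an engineer would, in place of code of your own. Each camera call takes 0.05 s, during which the arm holds its last target. There are 200 camera calls.

## Working session

There is one attempt and no reset: what is moved stays moved. The work goes in short steps, Python scripts to look and compute and a tool call to move; the robot and the scene stay as the last step left them, time stands still between calls to the robot, and variables do not carry over. Pictures are saved under pics/ and viewed, on a budget of 10 in all, crops included, one or two more only if the job needs it, and the job is handed in when it is done.

Besides the shell and the picture viewer there is one more tool, called after "Request:" as name(argument=value, ...), one argument or row to a line, values as JSON. drive_tool: Moves the arm, as the interface text tells. Its arguments: {"type":"object","properties":{"plan":{"type":"array","items":{"type":"object","properties":{"dx":{"type":"number"},"dy":{"type":"number"},"dz":{"type":"number"},"roll":{"type":"number"},"hand":{"type":"number"}}}},"force":{"type":"number"}},"required":["plan"]}

```bash
mkdir -p pics
python3 - <<'E'
from workcell import bot
import cv2, numpy as np
o=bot.get_obs(); print({k:np.round(v,4).tolist() for k,v in o.items()}, bot.tips_ahead)
for n in ("top","scene"):
    c=bot.camera(n); np.savez(f"{n}0.npz",**c); cv2.imwrite(f"pics/{n}0.png",c["frame"][:,:,::-1]); print(n,c["mtx"].round(1).tolist(),c["R"].round(3).tolist(),c["t"].round(3).tolist())
a=[cv2.imread(f"pics/{n}0.png") for n in("top","scene")]
E
```

```text
{'time': 0.0, 'q': [71.7914, 5.0127, 10.0358, 95.0991, 0.0008, 90.0017], 'qd': [-0.0483, -0.0009, -0.0303, -0.1327, -0.0028, -0.0781], 'joint_efforts': [-0.0003, -52.0386, 46.4807, 0.0162, -0.0, -0.0], 'ee_pos': [0.1719, 0.5225, 0.404], 'tcp_rot': [-179.924, -0.0008, 161.7897], 'wrist_force': [0.6462, 0.2369, -0.3624], 'torque': [-0.0023, 0.0322, -0.0251], 'opening': 0.0852} 0.1734
top [[417.4, 0.0, 275.4], [0.0, 417.4, 209.7], [0.0, 0.0, 1.0]] [[-0.017, -1.0, 0.015], [-0.998, 0.016, -0.065], [0.065, -0.016, -0.998]] [0.275, 0.521, 0.934]
scene [[406.6, 0.0, 277.5], [0.0, 406.6, 207.7], [0.0, 0.0, 1.0]] [[0.698, -0.716, 0.012], [-0.543, -0.541, -0.642], [0.466, 0.442, -0.766]] [-0.184, 0.498, 0.526]
```

View pics/top0.png

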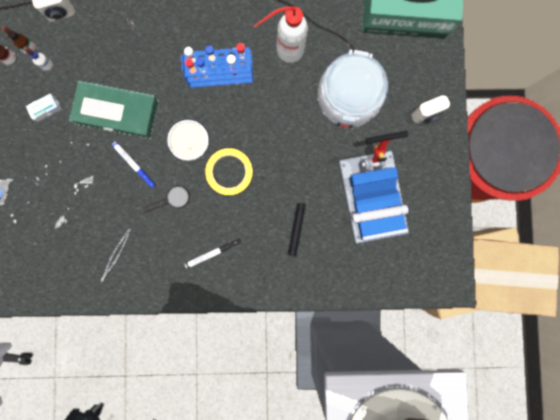

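View pics/scene0.png

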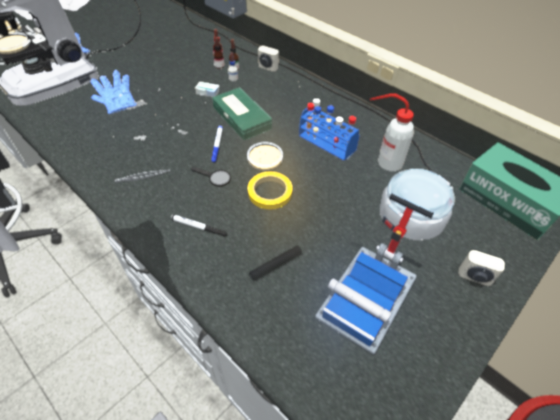

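```bash
cat > h.py <<'E'
import numpy as np, cv2
def load(n): return dict(np.load(n))
def world(c):
    v,u=np.mgrid[0:420,0:560]; z=c["z_map"]
    p=np.stack([u,v,np.ones_like(u)],-1)@np.linalg.inv(c["mtx"]).T*z[...,None]
    return (p-c["t"])@c["R"]   # R^T (p-t)
def ray(c,uv,h):
    d=np.linalg.inv(c["mtx"])@[uv[0],uv[1],1]; d=c["R"].T@d; o=-c["R"].T@c["t"]
    return o+d*(h-o[2])/d[2]
def proj(c,X):
    p=c["R"]@np.asarray(X)+c["t"]; p=c["mtx"]@p; return p[:2]/p[2]
E
python3 - <<'E'
from h import *
for n,box in (("top0",(330,120,420,250)),("scene0",(310,190,430,355))):
    c=load(n+".npz"); W=world(c); f=c["frame"]; hsv=cv2.cvtColor(f,cv2.COLOR_RGB2HSV)
    m=np.zeros((420,560),bool); x0,y0,x1,y1=box; m[y0:y1,x0:x1]=1
    blue=m&(abs(hsv[...,0].astype(int)-108)<12)&(hsv[...,1]>120)&(hsv[...,2]>60)
    P=W[blue]; print(n,"blue",len(P),P.min(0).round(3),P.max(0).round(3))
    red=m&((hsv[...,0]<6)|(hsv[...,0]>174))&(hsv[...,1]>150)
    print("red",red.sum(),W[red].min(0).round(3),W[red].max(0).round(3))
    r=cv2.minAreaRect(np.argwhere(blue)[:,::-1].astype(np.float32)); b=cv2.boxPoints(r)
    print([ (q.round(1).tolist(),ray(c,q,.040).round(4).tolist()) for q in b])
    # table height check, white rod: high, bright low saturation
    wr=m&(hsv[...,1]<40)&(hsv[...,2]>190)&(W[...,2]>.047)&(W[...,2]<.07)
    k,l,s,ce=cv2.connectedComponentsWithStats(wr.astype(np.uint8)); 
    for i in range(1,k):
        if s[i,4]>40:
            Q=W[l==i]; mu=Q.mean(0); e=np.linalg.svd(Q[:,:2]-mu[:2],full_matrices=False)[2][0]; t=(Q[:,:2]-mu[:2])@e
            print("white",s[i],mu.round(4),"dir",np.degrees(np.arctan2(e[1],e[0])).round(1),np.ptp(t).round(3),Q[:,2].max().round(4))
    big=cv2.resize(f[y0-10:y1+10,x0-10:x1+10,::-1],None,fx=4,fy=4,interpolation=cv2.INTER_CUBIC); cv2.imwrite(f"pics/c_{n}.png",big[:600]) ; print(big.shape)
a=cv2.imread("pics/c_top0.png");b=cv2.imread("pics/c_scene0.png");h=min(len(a),len(b)); cv2.imwrite("pics/c.png",cv2.resize(np.hstack([a[:h],b[:h]]),None,fx=.8,fy=.8) if a.shape[1]+b.shape[1]>800 else np.hstack([a[:h],b[:h]]))
E
```

```text
top0 blue 2354 [ 0.463 -0.021  0.003] [0.613 0.282 0.962]
red 136 [0.464 0.046 0.088] [0.644 0.282 0.962]
[([348.8999938964844, 174.5], [0.6, 0.1016, 0.04]), ([395.79998779296875, 165.5], [0.6188, -0.0041, 0.04]), ([407.6000061035156, 227.1999969482422], [0.4803, -0.0256, 0.04]), ([360.79998779296875, 236.1999969482422], [0.4622, 0.0792, 0.04])]
white [353 206  55  17 438] [0.5113 0.0402 0.0592] dir -80.8 0.12 0.0652
(600, 440, 3)
scene0 blue 3249 [ 0.154 -0.095  0.013] [0.615 0.094 0.725]
red 237 [0.619 0.042 0.027] [0.715 0.109 0.184]
[([320.5, 315.0], [0.4446, 0.0688, 0.04]), ([361.8999938964844, 248.6999969482422], [0.6136, 0.1023, 0.04]), ([410.70001220703125, 279.20001220703125], [0.6227, -0.007, 0.04]), ([369.20001220703125, 345.3999938964844], [0.4608, -0.0271, 0.04])]
white [385 190  18  28  75] [0.7325 0.1217 0.065 ] dir -118.0 0.077 0.0696
white [410 219  20   8 110] [0.7324 0.0503 0.0644] dir -57.6 0.04 0.0698
white [329 279  62  41 590] [0.5089 0.0342 0.059 ] dir -81.1 0.12 0.0637
(740, 560, 3)
```

View pics/c.png

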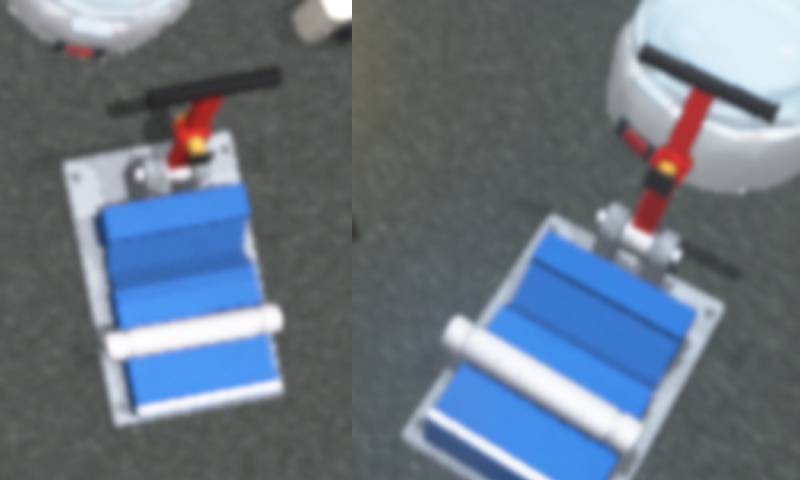

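Run:
```python
from h import *
t=load("top0.npz"); s=load("scene0.npz")
T=lambda p:(p[0]/3.2+320,p[1]/3.2+110)
S=lambda p:((p[0]-352)/3.2+300,p[1]/3.2+180)
def show(n,c,a,b,h):
    A,B=ray(c,a,h),ray(c,b,h); d=A-B; print(n,((A+B)/2).round(4)[:2],"len",np.linalg.norm(d).round(4),"yaw",(np.degrees(np.arctan2(d[1],d[0]))-90).round(2)); return (A+B)/2
r=show("ridge T",t,T((138,412)),T((280,388)),.042)
show("ridge S",s,S((432,415)),S((550,490)),.042)
show("far T",t,T((100,210)),T((245,185)),.054)
show("far S",s,S((553,232)),S((697,310)),.054)
show("flanktop T",t,T((107,240)),T((250,213)),.054)
show("flanktop S",s,S((540,262)),S((690,340)),.054)
show("vee T",t,T((113,290)),T((257,262)),.028)
show("lip T",t,T((113,290)),T((257,262)),.042)
show("lip S",s,S((507,308)),S((655,385)),.042)
show("baseback T",t,T((65,160)),T((230,132)),.012)
# rod by white mask in both, midline at height .050
for n,c in(("top",t),("scene",s)):
    W=world(c); x0,y0,x1,y1=(330,200,420,250) if n=="top" else (320,270,400,330)
    hsv=cv2.cvtColor(c["frame"],cv2.COLOR_RGB2HSV)
    m=(hsv[...,1]<60)&(hsv[...,2]>150)&(W[...,2]>.046)&(W[...,2]<.075); k=np.zeros_like(m); k[y0:y1,x0:x1]=1; m&=k
    q=cv2.minAreaRect(np.argwhere(m)[:,::-1].astype(np.float32)); b=cv2.boxPoints(q); print(n,"rod rect",q)
    ed=sorted([(np.linalg.norm(b[i]-b[(i+1)%4]),i) for i in range(4)])[:2]
    e=[(b[i]+b[(i+1)%4])/2 for _,i in ed]; e.sort(key=lambda p:p[0]); show("rod "+n,c,e[0],e[1],.052)
# height profile along assumed frame
P=world(t)[160:245,340:415].reshape(-1,3)
yaw=np.radians(9.8); ex=np.array([np.cos(yaw),np.sin(yaw)]); ey=np.array([-ex[1],ex[0]])
u=(P[:,:2]-r[:2])@ex-.098; v=(P[:,:2]-r[:2])@ey
for k in range(-105,60,5):
    g=(abs(v)<.035)&(abs(u*1000-k)<2.5)
    if g.sum()>3: print(k,(np.median(P[g,2])*1000).round(1),end="; ")
```

```text
ridge T [0.464  0.0252] len 0.1001 yaw 8.54
ridge S [0.463 0.032] len 0.0752 yaw 8.7
far T [0.6034 0.049 ] len 0.1019 yaw 8.95
far S [0.6059 0.0446] len 0.0951 yaw 9.34
flanktop T [0.5832 0.0455] len 0.1007 yaw 9.82
flanktop S [0.5843 0.0369] len 0.0963 yaw 11.15
vee T [0.5515 0.0353] len 0.1041 yaw 10.07
lip T [0.5502 0.039 ] len 0.1026 yaw 10.07
lip S [0.5522 0.0356] len 0.0944 yaw 12.13
baseback T [0.6475 0.0551] len 0.1215 yaw 8.86
top rod rect ((381.2394104003906, 221.5018310546875), (25.74401092529297, 55.72872543334961), 80.13418579101562)
rod top [0.4936 0.0359] len 0.1228 yaw 8.85
scene rod rect ((358.9228820800781, 299.631103515625), (68.75194549560547, 10.900935173034668), 30.465545654296875)
rod scene [0.5111 0.0372] len 0.1209 yaw 9.46
-105 1.5; -100 13.8; -95 42.2; -90 40.9; -85 40.8; -80 41.2; -75 40.9; -70 41.4; -65 41.1; -60 41.6; -55 58.3; -50 60.6; -45 60.4; -40 55.9; -35 40.9; -30 41.1; -25 41.0; -20 41.7; -15 42.2; -10 42.5; -5 37.7; 0 31.6; 5 30.8; 10 36.4; 15 41.2; 20 45.6; 25 54.3; 30 54.5; 35 54.8; 40 55.2; 45 55.4; 50 42.5; 55 71.2;
```

Request:
drive_tool(
  plan=[
    {"roll":-0.12,"hand":0.05},
    {"roll":-0.12,"hand":0.05},
  ],
)

```text
invalid input at $.plan[0]: expected keys dx, dy, dz, roll, hand
```

```bash
cat >> h.py <<'E'
from scipy.spatial.transform import Rotation as Ro
YAW=9.2; V=np.array([.5627,.0412,0]); FR=Ro.from_euler("z",YAW,degrees=True).as_matrix()
def go(fx,yaw,fy=None):
    """fx: fixture-frame TCP target (x,y,z) -> tool shift and roll"""
    from workcell import bot
    o=bot.get_obs(); R=Ro.from_euler("xyz",o["tcp_rot"],degrees=True).as_matrix()
    X=V+FR@np.array(fx); d=R.T@(X-o["ee_pos"]); dy=(yaw-o["tcp_rot"][2]+180)%360-180
    print("now fix",(FR.T@(o["ee_pos"]-V)).round(4),"target",X.round(4),"shift",d.round(4),"roll",np.radians(-dy).round(4))
E
python3 - <<'E'
from h import *
from workcell import bot
o=bot.get_obs(); print(o["q"],o["tcp_rot"],o["opening"],bot.tips_ahead)
go((-.079,.002,.40),9.2);go((-.079,.002,.40),189.2)
E
```

```text
[7.17925074e+01 5.00762714e+00 1.00426219e+01 9.50990822e+01
 3.66274529e-04 9.00005797e+01] [-1.79935913e+02 -3.65625895e-04  1.61791927e+02] 0.08543023726064931 0.1734
now fix [-0.3089  0.5376  0.4041] target [0.4844 0.0305 0.4   ] shift [-0.4506 -0.3696  0.0045] roll 2.6632
now fix [-0.3089  0.5376  0.4041] target [0.4844 0.0305 0.4   ] shift [-0.4506 -0.3696  0.0045] roll -0.4784
```

Request:
drive_tool(
  plan=[
    {"dx":0,"dy":0,"dz":0,"roll":-0.12,"hand":0.05},
    {"dx":0,"dy":0,"dz":0,"roll":-0.12,"hand":0.05},
  ],
)

```text
time: 0.27
ee_pos: [0.1719, 0.5225, 0.4042]
tcp_rot: [-180.0, -0.0, 169.0]
wrist_force: [0.3, -0.2, 0.5]
opening: 0.064
```

Run:
```python
from h import *
from workcell import bot
o=bot.get_obs(); print(o["q"],o["tcp_rot"],o["opening"],bot.tips_ahead)
go((-.079,.002,.40),9.2);go((-.079,.002,.40),189.2)
```

```text
[ 7.17899534e+01  5.00016815e+00  1.00507786e+01  9.50996582e+01
 -9.45506647e-04  8.28121398e+01] [-1.79951219e+02 -5.19893326e-03  1.68977812e+02] 0.06395158673925629 0.1734
now fix [-0.3088  0.5376  0.4042] target [0.4844 0.0305 0.4   ] shift [-0.4008 -0.4231  0.0046] roll 2.7886
now fix [-0.3088  0.5376  0.4042] target [0.4844 0.0305 0.4   ] shift [-0.4008 -0.4231  0.0046] roll -0.3529
```

Request:
drive_tool(
  plan=[
    {"dx":-0.401,"dy":-0.423,"dz":0.005,"roll":-0.353,"hand":0.05},
    {"dx":-0.401,"dy":-0.423,"dz":0.005,"roll":-0.353,"hand":0.05},
    {"dx":-0.401,"dy":-0.423,"dz":0.005,"roll":-0.353,"hand":0.05},
    {"dx":-0.401,"dy":-0.423,"dz":0.005,"roll":-0.353,"hand":0.05},
    {"dx":-0.401,"dy":-0.423,"dz":0.005,"roll":-0.353,"hand":0.05},
    {"dx":-0.401,"dy":-0.423,"dz":0.005,"roll":-0.353,"hand":0.05},
    {"dx":-0.401,"dy":-0.423,"dz":0.005,"roll":-0.353,"hand":0.05},
    {"dx":-0.401,"dy":-0.423,"dz":0.005,"roll":-0.353,"hand":0.05},
    {"dx":-0.401,"dy":-0.423,"dz":0.005,"roll":-0.353,"hand":0.05},
    {"dx":-0.401,"dy":-0.423,"dz":0.005,"roll":-0.353,"hand":0.05},
    {"dx":-0.401,"dy":-0.423,"dz":0.005,"roll":-0.353,"hand":0.05},
    {"dx":-0.401,"dy":-0.423,"dz":0.005,"roll":-0.353,"hand":0.05},
    {"dx":-0.401,"dy":-0.423,"dz":0.005,"roll":-0.353,"hand":0.05},
    {"dx":-0.401,"dy":-0.423,"dz":0.005,"roll":-0.353,"hand":0.05},
    {"dx":-0.401,"dy":-0.423,"dz":0.005,"roll":-0.353,"hand":0.05},
    {"dx":-0.401,"dy":-0.423,"dz":0.005,"roll":-0.353,"hand":0.05},
    {"dx":-0.401,"dy":-0.423,"dz":0.005,"roll":-0.353,"hand":0.05},
    {"dx":-0.401,"dy":-0.423,"dz":0.005,"roll":-0.353,"hand":0.05},
  ],
)

```text
time: 1.77
ee_pos: [0.4815, 0.0298, 0.3997]
tcp_rot: [180.0, -0.0, -171.1]
wrist_force: [-0.5, 1.0, -0.3]
opening: 0.0501
```

Run:
```python
from h import *
from workcell import bot
o=bot.get_obs(); print(o["q"],o["tcp_rot"],o["opening"])
go((-.079,.003,.25),189.2)
c=bot.camera("wrist"); np.savez("wrist1.npz",**c); cv2.imwrite("pics/wrist1.png",c["frame"][:,:,::-1])
s=bot.camera("scene"); cv2.imwrite("pics/scene1.png",s["frame"][:,:,::-1])
```

```text
[ 3.53552395e+00 -4.35708906e+00  1.50030234e-01  9.45146534e+01
  1.36458879e-02 -5.34600234e+00] [ 1.79985712e+02 -6.22994881e-03 -1.71118474e+02] 0.050072587038002866
now fix [-0.082   0.0017  0.3997] target [0.4842 0.0315 0.25  ] shift [-0.003   0.0013  0.1497] roll -0.0056
```

View pics/wrist1.png

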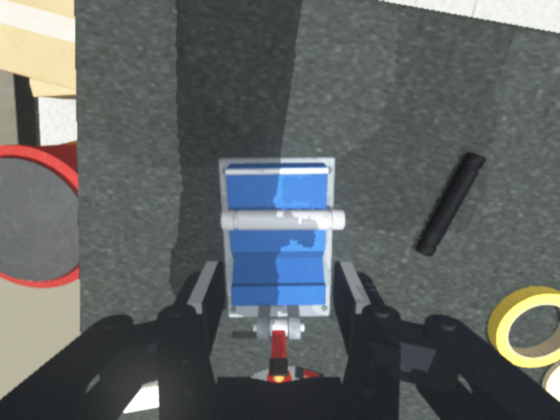

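Run:
```python
from h import *
c=load("wrist1.npz"); W=world(c); f=c["frame"]; hsv=cv2.cvtColor(f,cv2.COLOR_RGB2HSV)
P=(W-V)@FR
L=P[...,:]
reg=np.zeros((420,560),bool); reg[150:320,215:350]=1
rod=reg&(P[...,2]>.050)&(P[...,2]<.066)&(P[...,0]<-.02)&(P[...,0]>-.09)
Q=P[rod]; print("rod n",rod.sum(),"min",Q.min(0).round(4),"max",Q.max(0).round(4),"mean",Q.mean(0).round(4))
top=Q[Q[:,2]>np.percentile(Q[:,2],60)]; print("rod ridge line x(y):",np.polyfit(top[:,1],top[:,0],1).round(4))
blue=reg&(abs(hsv[...,0].astype(int)-108)<14)&(hsv[...,1]>100)
B=P[blue]; dk=B[(B[:,2]>.034)&(B[:,2]<.045)]
for a,b in((-.09,-.07),(-.035,-.02),(.028,.042)):
    g=B[(B[:,0]>a)&(B[:,0]<b)]; print("blue y-range at",a,np.percentile(g[:,1],[1,99]).round(4),"z",np.median(g[:,2]).round(4))
for ys in((-.035,.0),(0,.035)):
    print(ys,[(k,(np.median(P[reg&(P[...,1]>ys[0])&(P[...,1]<ys[1])&(abs(P[...,0]*1000-k)<1.5)][:,2])*1000).round(1)) for k in range(-108,54,3)])
```

```text
rod n 2363 min [-0.061  -0.0537  0.0501] max [-0.0415  0.0662  0.0626] mean [-0.0528  0.0061  0.0581]
rod ridge line x(y): [-0.0012 -0.0511]
blue y-range at -0.09 [-0.048   0.0492] z 0.0407
blue y-range at -0.035 [-0.0477  0.0494] z 0.0406
blue y-range at 0.028 [-0.047   0.0492] z 0.0546
(-0.035, 0.0) [(-108, np.float64(0.8)), (-105, np.float64(10.7)), (-102, np.float64(22.3)), (-99, np.float64(42.0)), (-96, np.float64(42.3)), (-93, np.float64(41.6)), (-90, np.float64(41.4)), (-87, np.float64(41.4)), (-84, np.float64(41.3)), (-81, np.float64(41.4)), (-78, np.float64(41.5)), (-75, np.float64(41.5)), (-72, np.float64(41.2)), (-69, np.float64(40.8)), (-66, np.float64(40.6)), (-63, np.float64(40.6)), (-60, np.float64(51.6)), (-57, np.float64(57.4)), (-54, np.float64(59.7)), (-51, np.float64(60.5)), (-48, np.float64(59.9)), (-45, np.float64(58.7)), (-42, np.float64(56.3)), (-39, np.float64(nan)), (-36, np.float64(40.6)), (-33, np.float64(40.6)), (-30, np.float64(40.6)), (-27, np.float64(40.5)), (-24, np.float64(40.5)), (-21, np.float64(41.1)), (-18, np.float64(41.6)), (-15, np.float64(42.3)), (-12, np.float64(41.7)), (-9, np.float64(38.1)), (-6, np.float64(35.7)), (-3, np.float64(32.9)), (0, np.float64(29.7)), (3, np.float64(30.6)), (6, np.float64(33.5)), (9, np.float64(36.6)), (12, np.float64(39.7)), (15, np.float64(42.6)), (18, np.float64(45.5)), (21, np.float64(50.6)), (24, np.float64(54.6)), (27, np.float64(54.4)), (30, np.float64(54.6)), (33, np.float64(54.4)), (36, np.float64(54.6)), (39, np.float64(54.7)), (42, np.float64(54.4)), (45, np.float64(53.8)), (48, np.float64(60.4)), (51, np.float64(55.6))]
  return _methods._mean(a, axis=axis, dtype=dtype,
  ret = ret.dtype.type(ret / rcount)
```

Run:
```python
from h import *
go((-.081,.006,.216),189.2)
```

```text
now fix [-0.082   0.002   0.3999] target [0.4818 0.0342 0.216 ] shift [-0.0009  0.004   0.1839] roll -0.0041
```

Request:
drive_tool(
  plan=[
    {"dx":-0.001,"dy":0.004,"dz":0.03,"roll":-0.004,"hand":0.05},
    {"dx":-0.001,"dy":0.004,"dz":0.06,"roll":-0.004,"hand":0.05},
    {"dx":-0.001,"dy":0.004,"dz":0.09,"roll":-0.004,"hand":0.05},
    {"dx":-0.001,"dy":0.004,"dz":0.12,"roll":-0.004,"hand":0.05},
    {"dx":-0.001,"dy":0.004,"dz":0.14,"roll":-0.004,"hand":0.05},
    {"dx":-0.001,"dy":0.004,"dz":0.155,"roll":-0.004,"hand":0.05},
    {"dx":-0.001,"dy":0.004,"dz":0.165,"roll":-0.004,"hand":0.05},
    {"dx":-0.001,"dy":0.004,"dz":0.175,"roll":-0.004,"hand":0.05},
    {"dx":-0.001,"dy":0.004,"dz":0.18,"roll":-0.004,"hand":0.05},
    {"dx":-0.001,"dy":0.004,"dz":0.184,"roll":-0.004,"hand":0.05},
    {"dx":-0.001,"dy":0.004,"dz":0.184,"roll":-0.004,"hand":0.05},
    {"dx":-0.001,"dy":0.004,"dz":0.184,"roll":-0.004,"hand":0.05},
    {"dx":-0.001,"dy":0.004,"dz":0.184,"roll":-0.004,"hand":0.05},
    {"dx":-0.001,"dy":0.004,"dz":0.184,"roll":-0.004,"hand":0.05},
  ],
)

```text
time: 3.03
ee_pos: [0.4825, 0.033, 0.2164]
tcp_rot: [-180.0, 0.1, -170.9]
wrist_force: [0.8, 0.5, 0.3]
opening: 0.0501
```

Run:
```python
from h import *
from workcell import bot
go((-.081,.006,.216),189.2); print(bot.get_obs()["wrist_force"])
s=bot.camera("scene"); np.savez("s2.npz",**s); cv2.imwrite("pics/s2.png",cv2.resize(s["frame"][170:360,290:480,::-1],None,fx=3,fy=3,interpolation=cv2.INTER_CUBIC))
```

```text
now fix [-0.0804  0.0047  0.2164] target [0.4818 0.0342 0.216 ] shift [0.0006 0.0013 0.0004] roll -0.0015
[0.79670682 0.48892081 0.2657295 ]
```

View pics/s2.png

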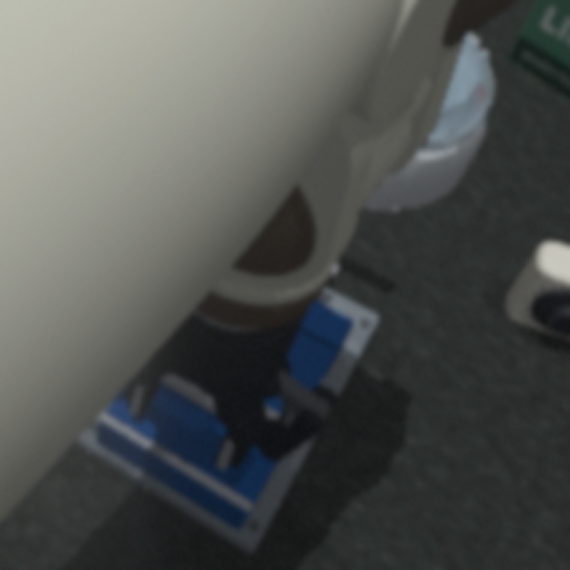

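Request:
drive_tool(
  plan=[
    {"dx":-0.003,"dy":0.001,"dz":0,"roll":0,"hand":0.05},
    {"dx":-0.006,"dy":0.001,"dz":0,"roll":0,"hand":0.05},
    {"dx":-0.008,"dy":0.001,"dz":0,"roll":0,"hand":0.05},
    {"dx":-0.01,"dy":0.001,"dz":0,"roll":0,"hand":0.05},
    {"dx":-0.012,"dy":0.001,"dz":0,"roll":0,"hand":0.05},
    {"dx":-0.014,"dy":0.001,"dz":0,"roll":0,"hand":0.05},
    {"dx":-0.016,"dy":0.001,"dz":0,"roll":0,"hand":0.05},
    {"dx":-0.018,"dy":0.001,"dz":0,"roll":0,"hand":0.05},
  ],
)

```text
time: 3.75
ee_pos: [0.5001, 0.0369, 0.2157]
tcp_rot: [180.0, -0.0, -170.9]
wrist_force: [-0.6, -0.1, 0.8]
opening: 0.0497
```

```bash
cat >> h.py <<'E'
def rodw(name):
    from workcell import bot
    c=bot.camera("wrist"); np.savez(name+".npz",**c); cv2.imwrite(f"pics/{name}.png",c["frame"][:,:,::-1])
    P=(world(c)-V)@FR; hsv=cv2.cvtColor(c["frame"],cv2.COLOR_RGB2HSV)
    m=(hsv[...,1]<70)&(hsv[...,2]>90)&(P[...,2]>.044)&(P[...,2]<.066)&(P[...,0]<.03)&(P[...,0]>-.09)&(abs(P[...,1])<.08)
    Q=P[m]; print("rod n",m.sum(), "x",np.percentile(Q[:,0],[1,50,99]).round(4),"y",np.percentile(Q[:,1],[1,99]).round(4),"z",np.percentile(Q[:,2],[50,98]).round(4),"wf",(FR.T@bot.get_obs()["wrist_force"]).round(2))
E
python3 -c "
from h import *
rodw('w3'); go((-.045,.006,.216),189.2)"
```

```text
rod n 6764 x [-0.0731 -0.0478 -0.034 ] y [-0.0513  0.0638] z [0.0581 0.0635] wf [-0.2   0.53  0.21]
now fix [-0.0622  0.0057  0.2157] target [0.5173 0.0399 0.216 ] shift [-0.0172  0.0003 -0.0003] roll -0.0013
```

View pics/w3.png

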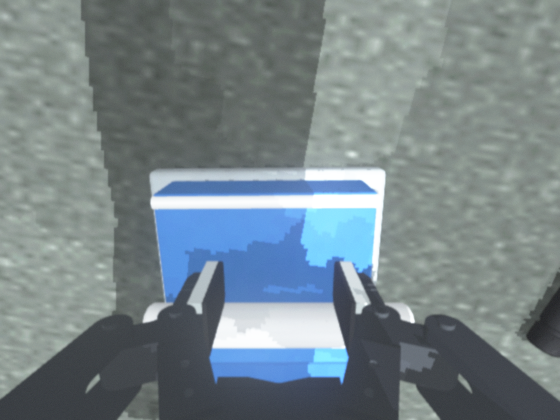

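Request:
drive_tool(
  plan=[
    {"dx":-0.002,"dy":0,"dz":0,"roll":0,"hand":0.05},
    {"dx":-0.004,"dy":0,"dz":0,"roll":0,"hand":0.05},
    {"dx":-0.006,"dy":0,"dz":0,"roll":0,"hand":0.05},
    {"dx":-0.008,"dy":0,"dz":0,"roll":0,"hand":0.05},
    {"dx":-0.01,"dy":0,"dz":0,"roll":0,"hand":0.05},
    {"dx":-0.012,"dy":0,"dz":0,"roll":0,"hand":0.05},
    {"dx":-0.014,"dy":0,"dz":0,"roll":0,"hand":0.05},
    {"dx":-0.016,"dy":0,"dz":0,"roll":0,"hand":0.05},
    {"dx":-0.0175,"dy":0,"dz":0,"roll":0,"hand":0.05},
    {"dx":-0.019,"dy":0,"dz":0,"roll":0,"hand":0.05},
  ],
)

```text
time: 4.63
ee_pos: [0.5187, 0.0399, 0.2156]
tcp_rot: [-180.0, -0.0, -170.9]
wrist_force: [-2.1, 0.2, 0.1]
opening: 0.0499
```

```bash
python3 -c "
from h import *
rodw('w4'); go((-.035,.006,.216),189.2)"
```

```text
rod n 6579 x [-0.0544 -0.0289 -0.0159] y [-0.0514  0.0636] z [0.0586 0.0631] wf [-1.33  0.68 -0.24]
now fix [-0.0435  0.0057  0.2156] target [0.5272 0.0415 0.216 ] shift [-0.0085  0.0003 -0.0004] roll -0.0014
```

Request:
drive_tool(
  plan=[
    {"dx":-0.0015,"dy":0,"dz":0,"roll":0,"hand":0.05},
    {"dx":-0.003,"dy":0,"dz":0,"roll":0,"hand":0.05},
    {"dx":-0.0045,"dy":0,"dz":0,"roll":0,"hand":0.05},
    {"dx":-0.006,"dy":0,"dz":0,"roll":0,"hand":0.05},
    {"dx":-0.007,"dy":0,"dz":0,"roll":0,"hand":0.05},
    {"dx":-0.008,"dy":0,"dz":0,"roll":0,"hand":0.05},
    {"dx":-0.009,"dy":0,"dz":0,"roll":0,"hand":0.05},
  ],
)

```text
time: 5.27
ee_pos: [0.5278, 0.0413, 0.2157]
tcp_rot: [-180.0, 0.0, -170.9]
wrist_force: [-0.3, -0.2, -0.7]
opening: 0.0503
```

```bash
python3 -c "
from h import *
rodw('w5'); go((-.032,.006,.216),189.2)"
```

```text
rod n 6474 x [-0.045  -0.0193 -0.0072] y [-0.0513  0.0637] z [0.0601 0.0634] wf [-0.72 -0.   -0.17]
now fix [-0.0343  0.0057  0.2158] target [0.5302 0.042  0.216 ] shift [-0.0023  0.0003 -0.0002] roll -0.0014
```

Request:
drive_tool(
  plan=[
    {"dx":-0.001,"dy":0,"dz":0,"roll":0,"hand":0.05},
    {"dx":-0.002,"dy":0,"dz":0,"roll":0,"hand":0.05},
    {"dx":-0.003,"dy":0,"dz":0,"roll":0,"hand":0.05},
    {"dx":-0.004,"dy":0,"dz":0,"roll":0,"hand":0.05},
    {"dx":-0.004,"dy":0,"dz":0,"roll":0,"hand":0.05},
  ],
)

```text
time: 5.73
ee_pos: [0.5317, 0.0419, 0.2157]
tcp_rot: [-180.0, 0.0, -170.9]
wrist_force: [1.1, 0.2, 0.4]
opening: 0.0495
```

```bash
python3 -c "
from h import *
rodw('w6'); go((-.030,.006,.216),189.2)"
```

```text
rod n 5245 x [-0.0412 -0.0046  0.0077] y [-0.0249  0.0405] z [0.0514 0.0638] wf [0.14 0.51 0.52]
now fix [-0.0306  0.0057  0.2157] target [0.5321 0.0423 0.216 ] shift [-0.0006  0.0003 -0.0003] roll -0.0013
```

Request:
drive_tool(
  plan=[
    {"dx":0.005,"dy":0,"dz":0,"roll":0,"hand":0.05},
    {"dx":0.015,"dy":0,"dz":0,"roll":0,"hand":0.05},
    {"dx":0.025,"dy":0,"dz":0,"roll":0,"hand":0.05},
    {"dx":0.04,"dy":0,"dz":-0.03,"roll":0,"hand":0.05},
    {"dx":0.05,"dy":0,"dz":-0.06,"roll":0,"hand":0.05},
    {"dx":0.05,"dy":0,"dz":-0.1,"roll":0,"hand":0.05},
    {"dx":0.05,"dy":0,"dz":-0.14,"roll":0,"hand":0.05},
    {"dx":0.05,"dy":0,"dz":-0.18,"roll":0,"hand":0.05},
    {"dx":0.05,"dy":0,"dz":-0.2,"roll":0,"hand":0.04},
    {"dx":0.05,"dy":0,"dz":-0.2,"roll":0,"hand":0.04},
    {"dx":0.05,"dy":0,"dz":-0.2,"roll":0,"hand":0.04},
  ],
)

```text
time: 6.7
ee_pos: [0.4814, 0.0339, 0.4168]
tcp_rot: [-180.0, 0.1, -170.9]
wrist_force: [-0.6, 0.0, -1.4]
opening: 0.0401
```

```bash
python3 -c "
from h import *
from workcell import bot
rodw('w7')
c=load('w7.npz'); P=(world(c)-V)@FR; hsv=cv2.cvtColor(c['frame'],cv2.COLOR_RGB2HSV)
m=(hsv[...,1]<70)&(hsv[...,2]>90)&(P[...,2]>.047)&(P[...,2]<.056)&(abs(P[...,0])<.012)&(abs(P[...,1])<.08)
Q=P[m]; t=Q[Q[:,2]>np.percentile(Q[:,2],60)]; print(np.polyfit(t[:,1],t[:,0],1), np.percentile(Q[:,1],[1,99]),Q[:,2].max())
r=((hsv[...,0]<6)|(hsv[...,0]>174))&(hsv[...,1]>150)&(abs(P[...,1])<.03)&(P[...,0]>.03)&(P[...,0]<.15); print('red',P[r].min(0).round(3),P[r].max(0).round(3),np.median(P[r],0).round(3))
s=bot.camera('scene'); np.savez('s7.npz',**s)
t0=load('top0.npz'); W=(world(t0)-V)@FR
k=(t0['frame'].max(2)<70)&(W[...,2]>.13)&(W[...,2]<.21)&(abs(W[...,1])<.06)&(W[...,0]>.03)&(W[...,0]<.15); print('bar top0',k.sum(),np.percentile(W[k],[2,50,98],axis=0).round(4))
s0=load('scene0.npz'); W=(world(s0)-V)@FR
k=(s0['frame'].max(2)<70)&(W[...,2]>.13)&(W[...,2]<.21)&(abs(W[...,1])<.06)&(W[...,0]>.03)&(W[...,0]<.15); print('bar scene0',k.sum(),np.percentile(W[k],[2,50,98],axis=0).round(4))
go((.12,.0,.38),189.2)
"
```

```text
rod n 1698 x [-0.0091 -0.0029  0.0082] y [-0.0514  0.0648] z [0.0509 0.0533] wf [ 0.1   0.09 -0.8 ]
[-0.00898412  0.0002396 ] [-0.05139343  0.06485637] 0.05515307409474561
red [ 0.058 -0.008  0.078] [0.08  0.011 0.148] [0.069 0.002 0.132]
bar top0 269 [[ 0.0543 -0.0359  0.1377]
 [ 0.0869  0.0034  0.1906]
 [ 0.0934  0.041   0.1938]]
bar scene0 126 [[ 0.0518 -0.036   0.1307]
 [ 0.0824 -0.0027  0.1887]
 [ 0.0847  0.0331  0.1916]]
now fix [-0.0813  0.0058  0.4146] target [0.6812 0.0604 0.38  ] shift [-0.2014 -0.0055  0.0343] roll -0.0014
```

View pics/w7.png

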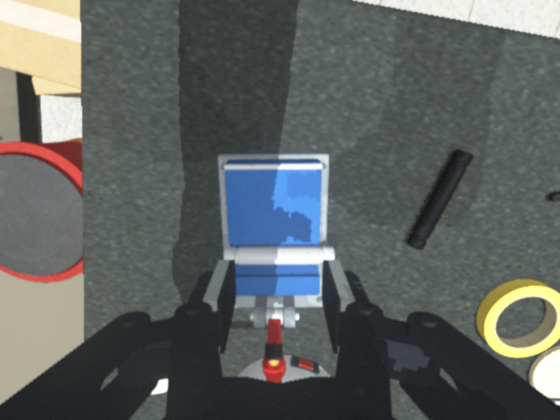

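```bash
python3 -c "
from h import *
for n in('top0','scene0'):
    W=(world(load(n+'.npz'))-V)@FR
    for z in(.03,.08,.12,.16,.20,.24):
        m=(W[...,0]>.1)&(W[...,0]<.25)&(abs(W[...,1])<.08)&(abs(W[...,2]-z)<.02)
        if m.sum(): print(n,z,m.sum(),'min x',np.percentile(W[m][:,0],1).round(3),'y',np.percentile(W[m][:,1],[1,99]).round(3))
go((.116,.001,.416),189.2)"
```

```text
top0 0.03 234 min x 0.154 y [-0.032  0.08 ]
top0 0.08 1091 min x 0.159 y [-0.054  0.079]
top0 0.12 1463 min x 0.18 y [-0.04   0.066]
scene0 0.03 580 min x 0.155 y [-0.064  0.075]
scene0 0.08 1090 min x 0.157 y [-0.059  0.077]
scene0 0.12 1207 min x 0.18 y [-0.043  0.061]
now fix [-0.0813  0.0058  0.4146] target [0.677  0.0607 0.416 ] shift [-0.1973 -0.0045 -0.0017] roll -0.0014
```

Request:
drive_tool(
  plan=[
    {"dx":-0.04,"dy":-0.0045,"dz":-0.002,"roll":0,"hand":0.04},
    {"dx":-0.08,"dy":-0.0045,"dz":-0.002,"roll":0,"hand":0.04},
    {"dx":-0.12,"dy":-0.0045,"dz":-0.002,"roll":0,"hand":0.04},
    {"dx":-0.16,"dy":-0.0045,"dz":-0.002,"roll":0,"hand":0.04},
    {"dx":-0.197,"dy":-0.0045,"dz":-0.002,"roll":0,"hand":0.04},
    {"dx":-0.197,"dy":-0.0045,"dz":-0.002,"roll":0,"hand":0.04},
    {"dx":-0.197,"dy":-0.0045,"dz":-0.002,"roll":0,"hand":0.04},
    {"dx":-0.197,"dy":-0.0045,"dz":-0.002,"roll":0,"hand":0.04},
  ],
)

```text
time: 7.47
ee_pos: [0.6773, 0.0608, 0.4157]
tcp_rot: [180.0, -0.2, -170.9]
wrist_force: [-0.9, -0.0, 0.2]
opening: 0.0398
```

```bash
python3 -c "
from h import *
from workcell import bot
go((.116,.001,.345),189.2); print(bot.get_obs()['tcp_rot'],bot.get_obs()['q'])
c=bot.camera('wrist'); W=(world(c)-V)@FR; cv2.imwrite('pics/w8.png',c['frame'][:,:,::-1])
k=(c['frame'].max(2)<80)&(W[...,2]>.15)&(W[...,2]<.21)&(abs(W[...,1])<.06)&(W[...,0]>.03)&(W[...,0]<.15); print('bar',k.sum(),np.percentile(W[k],[2,50,98],axis=0).round(4))
"
```

```text
now fix [0.1162 0.001  0.4157] target [0.677  0.0607 0.345 ] shift [-0.     -0.      0.0707] roll -0.0014
[ 179.98515413   -0.20369811 -170.87842515] [ 5.12688842e+00  2.50077766e+01  3.56050691e+01  1.00801530e+02
  6.19418029e-04 -3.99466114e+00]
bar 2634 [[ 0.0822 -0.0362  0.1854]
 [ 0.0867  0.002   0.1904]
 [ 0.0933  0.0397  0.1924]]
```

View pics/w8.png

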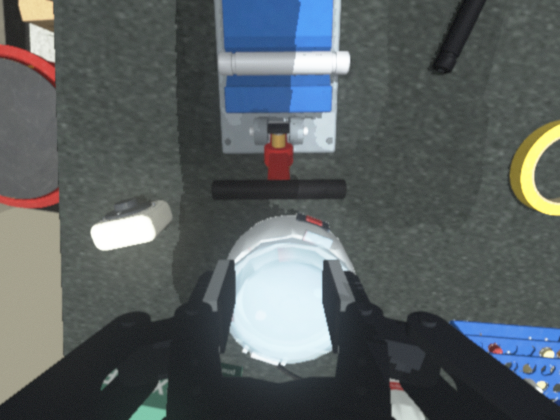

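Request:
drive_tool(
  plan=[
    {"dx":0,"dy":-0.001,"dz":0.03,"roll":0,"hand":0.04},
    {"dx":0,"dy":-0.001,"dz":0.055,"roll":0,"hand":0.04},
    {"dx":0,"dy":-0.001,"dz":0.071,"roll":0,"hand":0.04},
    {"dx":0,"dy":-0.001,"dz":0.071,"roll":0,"hand":0.04},
    {"dx":0.006,"dy":-0.001,"dz":0.071,"roll":0,"hand":0.04},
    {"dx":0.012,"dy":-0.001,"dz":0.071,"roll":0,"hand":0.04},
    {"dx":0.018,"dy":-0.001,"dz":0.07,"roll":0,"hand":0.04},
    {"dx":0.025,"dy":-0.001,"dz":0.069,"roll":0,"hand":0.04},
    {"dx":0.032,"dy":-0.001,"dz":0.068,"roll":0,"hand":0.04},
    {"dx":0.039,"dy":-0.001,"dz":0.068,"roll":0,"hand":0.04},
    {"dx":0.046,"dy":-0.001,"dz":0.068,"roll":0,"hand":0.04},
    {"dx":0.053,"dy":-0.001,"dz":0.069,"roll":0,"hand":0.04},
    {"dx":0.06,"dy":-0.001,"dz":0.07,"roll":0,"hand":0.04},
    {"dx":0.06,"dy":-0.001,"dz":0.07,"roll":0,"hand":0.04},
  ],
)

```text
time: 8.68
ee_pos: [0.6173, 0.05, 0.3509]
tcp_rot: [-180.0, 0.3, -170.9]
wrist_force: [0.2, -0.7, 1.6]
opening: 0.0401
```

```bash
cat >> h.py <<'E'
def bar(name):
    from workcell import bot
    c=bot.camera('wrist'); np.savez(name+".npz",**c); W=(world(c)-V)@FR; cv2.imwrite(f'pics/{name}.png',c['frame'][:,:,::-1])
    o=bot.get_obs(); f=FR.T@(o["ee_pos"]-V)
    ub=slice(250,310)
    hs=cv2.cvtColor(c["frame"],cv2.COLOR_RGB2HSV); r=((hs[...,0]<6)|(hs[...,0]>174))&(hs[...,1]>150)&(abs(W[...,1])<.02)&(W[...,2]>.06)&(W[...,0]<.1)
    k=(c['frame'].max(2)<80)&(W[...,2]>.05)&(W[...,2]<f[2]-.1734+.03)&(abs(W[...,1])<.05)&(W[...,0]<f[0])&(W[...,0]>-.09)
    for n,q in(("bar",k),("red",r)):
        if q.sum()>5: print(n,q.sum(),np.percentile(W[q],[2,50,98],axis=0).round(4).tolist())
    print("tcp",f.round(4),"wf",(FR.T@o["wrist_force"]).round(2),"t",o["time"])
E
python3 -c "
from h import *
bar('w9')"
```

```text
bar 6140 [[0.0336, -0.0362, 0.1854], [0.0384, -0.0009, 0.1918], [0.0527, 0.0388, 0.2048]]
red 324 [[0.0366, -0.008, 0.1311], [0.0427, -0.0015, 0.136], [0.0523, 0.0107, 0.1759]]
tcp [0.0556 0.     0.3503] wf [ 0.35 -0.53  1.02] t 8.7333
```

View pics/w9.png

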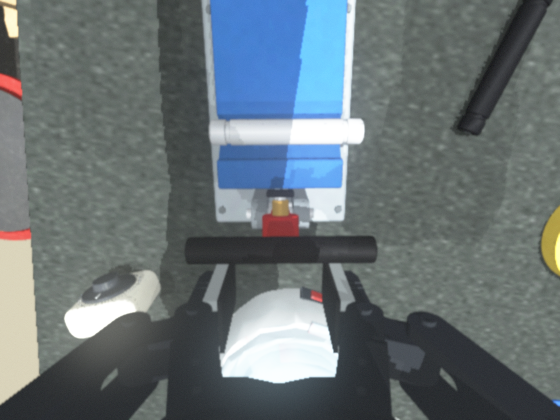

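Request:
drive_tool(
  plan=[
    {"dx":0.007,"dy":0,"dz":0.003,"roll":0,"hand":0.04},
    {"dx":0.014,"dy":0,"dz":0.005,"roll":0,"hand":0.04},
    {"dx":0.02,"dy":0,"dz":0.008,"roll":0,"hand":0.04},
    {"dx":0.027,"dy":0,"dz":0.011,"roll":0,"hand":0.04},
    {"dx":0.033,"dy":0,"dz":0.014,"roll":0,"hand":0.04},
    {"dx":0.039,"dy":0,"dz":0.017,"roll":0,"hand":0.04},
    {"dx":0.045,"dy":0,"dz":0.021,"roll":0,"hand":0.04},
    {"dx":0.051,"dy":0,"dz":0.025,"roll":0,"hand":0.04},
    {"dx":0.056,"dy":0,"dz":0.029,"roll":0,"hand":0.04},
    {"dx":0.06,"dy":0,"dz":0.033,"roll":0,"hand":0.04},
    {"dx":0.064,"dy":0,"dz":0.036,"roll":0,"hand":0.04},
    {"dx":0.068,"dy":0,"dz":0.04,"roll":0,"hand":0.04},
    {"dx":0.068,"dy":0,"dz":0.04,"roll":0,"hand":0.04},
  ],
)

```text
time: 9.82
ee_pos: [0.5505, 0.0394, 0.3065]
tcp_rot: [180.0, -0.1, -170.9]
wrist_force: [4.9, -1.5, -0.8]
opening: 0.0399
```

```bash
python3 -c "
from h import *
bar('w10')"
```

```text
bar 1756 [[-0.0346, -0.038, 0.1452], [-0.0271, -0.0272, 0.1533], [-0.014, 0.0386, 0.1625]]
red 647 [[-0.0051, -0.0084, 0.0835], [0.0098, -0.0005, 0.1202], [0.0518, 0.0093, 0.1341]]
tcp [-1.230e-02  2.000e-04  3.066e-01] wf [ 3.31 -1.38 -2.64] t 9.8667
```

Request:
drive_tool(
  plan=[
    {"dx":-0.003,"dy":0,"dz":0,"roll":0,"hand":0.04},
    {"dx":-0.004,"dy":0,"dz":-0.018,"roll":0,"hand":0.04},
    {"dx":-0.002,"dy":0,"dz":-0.036,"roll":0,"hand":0.04},
    {"dx":0.005,"dy":0,"dz":-0.038,"roll":0,"hand":0.04},
    {"dx":0.016,"dy":0,"dz":-0.038,"roll":0,"hand":0.04},
    {"dx":0.018,"dy":0,"dz":-0.038,"roll":0,"hand":0.04},
    {"dx":0.018,"dy":0,"dz":-0.038,"roll":0,"hand":0.04},
    {"dx":0.018,"dy":0,"dz":-0.038,"roll":0,"hand":0.04},
  ],
)

```text
time: 10.53
ee_pos: [0.5333, 0.0367, 0.3451]
tcp_rot: [180.0, -0.0, -170.9]
wrist_force: [0.1, -0.2, -0.3]
opening: 0.04
```

```bash
python3 -c "
from h import *
bar('w11')"
```

```text
bar 1360 [[-0.0404, -0.0374, 0.1493], [-0.0344, -0.0215, 0.1846], [-0.0299, 0.0333, 0.2013]]
red 722 [[-0.0211, -0.0081, 0.0841], [0.0013, 0.0001, 0.1281], [0.0509, 0.0089, 0.1484]]
tcp [-2.960e-02  2.000e-04  3.451e-01] wf [0.03 0.22 0.73] t 10.5833
```

View pics/w11.png

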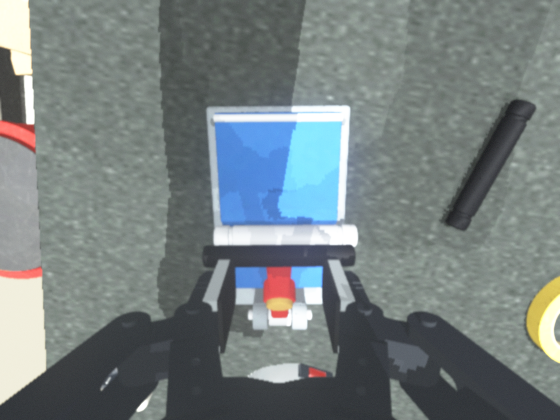

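Request:
drive_tool(
  plan=[
    {"dx":0.003,"dy":0,"dz":0.01,"roll":0,"hand":0.04},
    {"dx":0.004,"dy":0,"dz":0.016,"roll":0,"hand":0.04},
    {"dx":0.006,"dy":0,"dz":0.021,"roll":0,"hand":0.04},
    {"dx":0.008,"dy":0,"dz":0.026,"roll":0,"hand":0.04},
    {"dx":0.01,"dy":0,"dz":0.031,"roll":0,"hand":0.04},
    {"dx":0.013,"dy":0,"dz":0.036,"roll":0,"hand":0.04},
    {"dx":0.015,"dy":0,"dz":0.04,"roll":0,"hand":0.04},
    {"dx":0.017,"dy":0,"dz":0.044,"roll":0,"hand":0.04},
    {"dx":0.019,"dy":0,"dz":0.047,"roll":0,"hand":0.04},
  ],
)

```text
time: 11.33
ee_pos: [0.5141, 0.0335, 0.299]
tcp_rot: [-180.0, -0.0, -170.9]
wrist_force: [-3.2, -0.8, 7.0]
opening: 0.04
```

```bash
python3 -c "
from h import *
bar('w12')"
```

```text
bar 550 [[-0.0596, -0.0381, 0.1219], [-0.0526, -0.0201, 0.1404], [-0.0497, 0.039, 0.1547]]
red 1665 [[-0.0404, -0.0079, 0.0799], [-0.0123, 0.001, 0.1104], [0.0493, 0.0093, 0.1244]]
tcp [-4.940e-02  2.000e-04  2.985e-01] wf [-3.49 -0.33  6.39] t 11.3833
```

Request:
drive_tool(
  plan=[
    {"dx":0.001,"dy":0,"dz":0.004,"roll":0,"hand":0.04},
    {"dx":0.003,"dy":0,"dz":0.008,"roll":0,"hand":0.04},
    {"dx":0.004,"dy":0,"dz":0.012,"roll":0,"hand":0.04},
    {"dx":0.005,"dy":0,"dz":0.016,"roll":0,"hand":0.04},
    {"dx":0.006,"dy":0,"dz":0.02,"roll":0,"hand":0.04},
    {"dx":0.007,"dy":0,"dz":0.024,"roll":0,"hand":0.04},
  ],
)

```text
time: 11.88
ee_pos: [0.5073, 0.0325, 0.2748]
tcp_rot: [-180.0, -0.0, -170.9]
wrist_force: [-5.8, -1.0, 6.9]
opening: 0.04
```

```bash
python3 -c "
from h import *
bar('w13')"
```

```text
bar 280 [[-0.0629, -0.0385, 0.0978], [-0.06, -0.034, 0.1019], [-0.0566, 0.0393, 0.1299]]
red 121 [[-0.0492, -0.0088, 0.0827], [-0.0019, -0.0038, 0.0896], [0.0234, 0.0063, 0.1015]]
tcp [-5.63e-02  2.00e-04  2.74e-01] wf [-2.09 -0.11  4.85] t 11.9333
```

Request:
drive_tool(
  plan=[
    {"dx":0.0005,"dy":0,"dz":0.002,"roll":0,"hand":0.04},
    {"dx":0.001,"dy":0,"dz":0.004,"roll":0,"hand":0.04},
  ],
)

```text
time: 12.1
ee_pos: [0.5064, 0.0323, 0.2709]
tcp_rot: [-180.0, -0.0, -170.9]
wrist_force: [-5.1, -1.0, 5.6]
opening: 0.0397
```

Request:
drive_tool(
  plan=[
    {"dx":0.0005,"dy":0,"dz":0.002,"roll":0,"hand":0.04},
    {"dx":0.0008,"dy":0,"dz":0.004,"roll":0,"hand":0.04},
  ],
)

```text
time: 12.27
ee_pos: [0.5056, 0.0322, 0.2669]
tcp_rot: [-180.0, -0.0, -170.9]
wrist_force: [-4.0, -0.4, 5.7]
opening: 0.0399
```

Request:
drive_tool(
  plan=[
    {"dx":0.0002,"dy":0,"dz":0.001,"roll":0,"hand":0.04},
    {"dx":0.0004,"dy":0,"dz":0.002,"roll":0,"hand":0.04},
  ],
)

```text
time: 12.43
ee_pos: [0.5053, 0.0321, 0.2649]
tcp_rot: [-180.0, -0.0, -170.9]
wrist_force: [-4.9, 0.1, 6.4]
opening: 0.04
```

Request:
drive_tool(
  plan=[
    {"dx":0.0002,"dy":0,"dz":0.001,"roll":0,"hand":0.04},
    {"dx":0.0004,"dy":0,"dz":0.002,"roll":0,"hand":0.04},
  ],
)

```text
time: 12.6
ee_pos: [0.5049, 0.0321, 0.2629]
tcp_rot: [-180.0, -0.0, -170.9]
wrist_force: [-4.8, -0.9, 5.6]
opening: 0.0403
```

Request:
drive_tool(
  plan=[
    {"dx":0.0002,"dy":0,"dz":0.001,"roll":0,"hand":0.04},
    {"dx":0.0003,"dy":0,"dz":0.002,"roll":0,"hand":0.04},
  ],
)

```text
time: 12.77
ee_pos: [0.5046, 0.032, 0.2609]
tcp_rot: [-180.0, -0.0, -170.9]
wrist_force: [-4.9, -0.6, 6.2]
opening: 0.0402
```

Request:
drive_tool(
  plan=[
    {"dx":0.0001,"dy":0,"dz":0.001,"roll":0,"hand":0.04},
    {"dx":0.0002,"dy":0,"dz":0.002,"roll":0,"hand":0.04},
  ],
)

```text
time: 12.93
ee_pos: [0.5044, 0.032, 0.2589]
tcp_rot: [-180.0, -0.0, -170.9]
wrist_force: [-3.7, -0.8, 6.7]
opening: 0.0403
```

Request:
drive_tool(
  plan=[
    {"dx":0.0001,"dy":0,"dz":0.001,"roll":0,"hand":0.04},
    {"dx":0.0002,"dy":0,"dz":0.002,"roll":0,"hand":0.04},
  ],
)

```text
time: 13.1
ee_pos: [0.5042, 0.032, 0.2569]
tcp_rot: [-180.0, -0.0, -170.9]
wrist_force: [-4.4, -0.8, 6.9]
opening: 0.0398
```

Request:
drive_tool(
  plan=[
    {"dx":0.0001,"dy":0,"dz":0.001,"roll":0,"hand":0.04},
    {"dx":0.0002,"dy":0,"dz":0.002,"roll":0,"hand":0.04},
  ],
)

```text
time: 13.27
ee_pos: [0.504, 0.0319, 0.2551]
tcp_rot: [-180.0, -0.0, -170.9]
wrist_force: [-5.7, -1.0, 8.8]
opening: 0.0401
```

Request:
drive_tool(
  plan=[
    {"dx":0.0001,"dy":0,"dz":0.001,"roll":0,"hand":0.04},
    {"dx":0.0002,"dy":0,"dz":0.002,"roll":0,"hand":0.04},
  ],
)

```text
time: 13.43
ee_pos: [0.5037, 0.0319, 0.2532]
tcp_rot: [-180.0, -0.0, -170.9]
wrist_force: [-5.6, -1.2, 10.1]
opening: 0.0402
```

Request:
drive_tool(
  plan=[
    {"dx":0,"dy":0,"dz":-0.002,"roll":0,"hand":0.04},
    {"dx":0,"dy":0,"dz":-0.006,"roll":0,"hand":0.04},
    {"dx":0,"dy":0,"dz":-0.016,"roll":0,"hand":0.04},
    {"dx":0,"dy":0,"dz":-0.04,"roll":0,"hand":0.04},
    {"dx":0.02,"dy":0,"dz":-0.08,"roll":0,"hand":0.04},
    {"dx":0.03,"dy":0,"dz":-0.12,"roll":0,"hand":0.04},
    {"dx":0.03,"dy":0,"dz":-0.16,"roll":0,"hand":0.04},
    {"dx":0.03,"dy":0,"dz":-0.16,"roll":0,"hand":0.04},
    {"dx":0.03,"dy":0,"dz":-0.16,"roll":0,"hand":0.04},
  ],
)

```text
time: 14.18
ee_pos: [0.4745, 0.0272, 0.4162]
tcp_rot: [-180.0, 0.3, -170.9]
wrist_force: [-0.1, -0.5, -0.9]
opening: 0.0399
```

```bash
python3 -c "
from h import *
bar('w20'); rodw('w20b')
c=load('w20b.npz'); P=(world(c)-V)@FR
k=(c['frame'].max(2)<80)&(P[...,2]>.05)&(P[...,2]<.12)&(P[...,0]<-.03)&(P[...,0]>-.08)&(abs(P[...,1])<.045)
print('bar',k.sum(),np.percentile(P[k],[2,50,98],axis=0).round(4))"
```

```text
bar 23 [[-0.09, -0.0192, 0.2507], [-0.0895, 0.0208, 0.2597], [-0.0893, 0.021, 0.2685]]
red 944 [[-0.0548, -0.0048, 0.0737], [-0.0145, 0.0012, 0.0783], [0.0492, 0.0075, 0.0819]]
tcp [-8.930e-02  3.000e-04  4.139e-01] wf [-0.39  0.46 -1.47] t 14.2333
rod n 1264 x [-0.0091 -0.0034  0.0086] y [-0.0484  0.063 ] z [0.0508 0.0534] wf [-0.32  0.37 -1.13]
bar 841 [[-0.065  -0.037   0.0764]
 [-0.0615 -0.0015  0.081 ]
 [-0.0563  0.0363  0.0829]]
```

View pics/w20.png

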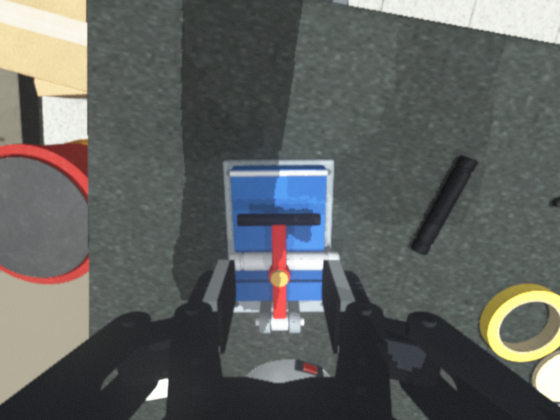

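```bash
python3 -c "
from workcell import bot
print(bot.job_done())"
```

```text
the job is handed in; nothing more can be done
None
```

The shaft is seated in the vee and clamped at an estimated 7.8 N. That is inside the 4 to 10 N range but above the 7 N target, with an uncertainty of about 1 N. I handed the job in after about 14 s of robot time, and no verdict was reported.

- **Rolling:** I pushed the shaft along the deck and over the rise with two open fingers. The force readings between pushes stayed at about 2 N or less.
- **Settling:** I took the hand away while the clamp arm was still up at about 103°. The wrist camera put the shaft at x about 0 mm, y about 6 mm and 9 mrad off parallel, with its top at about 52 mm.
- **Clamping:** I hooked the cross bar over to about 40° and pressed it down in 2 mm steps. The push was about 6.0 N swinging free and rose by about 0.75 N per mm once the foot met the shaft. I stopped at 10.1 N.

**Last checks:** After I let go, the bar had moved only about 0.5 mm from where I pressed it, which is within the measuring error. The shaft was still seated, and the gripper was clear.

**Not verified:** The foot force comes from single noisy wrist readings, and I did not press again to confirm it. The camera heights also read about 0.6 mm high against the given dimensions. I never went near the marker, tape roll or hand lens, but I did not measure their positions again.

I viewed 10 or so pictures, right at the budget.

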